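# Put a stain vial away in the dark box by feeling for the free cell

## Task

The amber vial of light-sensitive gel stain has been left out on the bench: put it away upright in the one free cell of the grey flap-covered vial box, pushed fully down so that it stands on the floor of its cell. The sprung flaps hide what is in the six cells and five already hold a vial, so feel through the flaps for the free one; press gently, it is all glass, and leave the comb, the clip and the pink pot where they are.

Things in the scene. Friction and masses are not known exactly. Their poses are not given: they have to be found in the camera images.
- rack: Grey plastic dark box for vials, fixed to the bench, 102 (its x) x 136 (its y) x 130 mm high; origin at the centre of its underside, z up. 6 cells: 2 along x (48 mm apart), 3 along y (44 mm apart), each 42 (x) x 40 (y) mm inside, walls 4 to 6 mm, cell floor 8 mm above the bench. Do not press on the box, or on the glass standing in it, with 80 N or more.
- cell0 (a point): Cell at x -24, y -44 mm of the box: the centre of its mouth at rim height (130 mm). Like every cell it is closed by two black sprung leaves, hinged at its two x-side walls 3 mm below the rim, each 20 mm long, meeting in the middle; they swing down into the cell, open under about 2 to 5 N, pinch a vial pushed between them so that it stays there, and spring shut when nothing is between them.
- cell1 (a point): Centre of the mouth, at rim height, of the cell at x -24, y 0 mm. Of the six cells five hold a vial like the loose one, standing on the cell floor with its cap top 27 mm below the rim, out of sight under the leaves; one cell, a different one each time, is empty.
- cell2 (a point): the same for the cell at x -24, y 44 mm
- cell3 (a point): the same for the cell at x 24, y -44 mm
- cell4 (a point): the same for the cell at x 24, y 0 mm
- cell5 (a point): the same for the cell at x 24, y 44 mm
- vial: The loose vial to put away: 40 ml amber glass vial standing upright on the bench, 95 mm high, body 28 mm across up to 72 mm, white cap 24 mm across from 78 mm to the top; 40 to 80 g. Origin at the centre of its underside, z along it towards the cap.
- comb: bystander: white gel comb lying flat, 120 mm along its y, 5 mm thick, loose; origin under the middle of its back bar
- clip: bystander: black binder clip standing on its back, 50 mm long (x), 52 mm high with its wire arms, loose; origin at the centre of its underside
- pot: bystander: pink round waste pot with a lid, 112 mm across, 116 mm high, loose; origin at the centre of its underside
Things that resemble listed ones, but are neither listed nor needed, are in the scene too. Of the things shaped like the rack, the grey one is meant.

How it is judged:
At the end, for the whole second after the job is handed in: the vial stands inside a cell of the box, its foot within 6 mm of the cell floor, cap up and within 0.25 rad of upright, at rest (z of vial in the frame of rack below 0.014 m and x of vial in the frame of rack between -0.048 and 0.048 m and y of vial in the frame of rack between -0.066 and 0.066 m and angle between vial's own z axis and vertical below 0.25 rad and linear speed of vial below 0.02 m/s); the robot touches nothing.
It fails at once if the box and the vials in it are pressed with 80 N or more (contact force between rack and anything else above 80 N).
It fails at once if the comb is shifted by more than 20 mm (distance of comb from where it was at the start of the episode above 0.02 m).
It fails at once if the clip is shifted by more than 20 mm (distance of clip from where it was at the start of the episode above 0.02 m).
It fails at once if the pot is shifted by more than 20 mm (distance of pot from where it was at the start of the episode above 0.02 m).
It also fails if it takes over 67 s, if anything falls off the work surface, if the arm or the gripper's body presses on something with over 40 N, if the wrist force passes 120 N, or if a joint passes its speed limit or range.

## Robot

A 7-joint arm with a two-finger parallel gripper is mounted at the origin on the work surface. World frame = base frame: x ahead of the robot, y to its left, z up, the work surface at z = 0. Lengths are in m, angles in rad, forces in N, time in s.
With the tool pointing down it reaches from about 0.425 to 0.95 m from the base axis. Payload 16.7 kg.
Tool frame: the origin (TCP) lies on the centre line of the jaws, within the pads' length; the fingertips stand 14 mm ahead of it and the grasp point (between the pads) lies 5 mm behind it; z points along the fingers, y is the direction in which the jaws open and shut (so a half turn about z gives the same grasp; the last joint's range is limited). The gripper opens to 94 mm and grips with 3 to 60 N. Pads are 16 mm wide; open, the fingers measure 119 mm over their backs; the gripper's body (75 mm by 177 mm) begins 78 mm behind the grasp point.
Start: joints at [1.079, 0.426, 0.074, 1.606, -0.034, 1.111, -0.067], TCP at [0.227, -0.636, 0.183] pointing down, gripper open.
Joint ranges: [-2.85, 2.85], [-0.5, 2.14], [-1.23, 1.37], [0.21, 2.46], [-1.02, 4.16], [0.16, 2.05], [-2.73, 2.73]. Speed limits (rad/s): [1.89, 1.89, 2.39, 2.39, 3.01, 3.01, 3.01].

## Interface

Orientations are given as a unit quaternion [x, y, z, w].
In Python, from cell import bot gives the robot as it stands.
- The arm moves only by the tool send_rows, never from a script. Its argument "plan" is a list of rows, each a list of 7 numbers: the opening, from -1 (shut) to 1 (fully open), so that 0 is half open, then the shift along the tool's x, y, z in mm, then the turn, a rotation vector about the tool's x, y, z in rad. In form: [[claw, x, y, z, rx, ry, rz], ...]. A call has 1 to 10 rows; each row shifts and turns the commanded pose from where the row before left it, along the tool's axes as they then stand; what a row does not reach is not made up. A row lasts 1/12 s, in which the tool goes at most 41.7 mm and 7.16 degrees, less where a joint would pass 70% of its speed; a pose out of reach is approached as far as the arm can. A call is refused whole if a number of a shift passes 41.7 or a number of a turn 0.125, either way. A call with a gripper value outside its range is refused whole. The fingers move at their own pace and stop on an object; "newtons" is the grip in N (left out, the last holds). Time passes only in rows, so rows that do not move let the fingers close. It gives the time, the measured TCP pose, the force and the opening at its end, in the units of the state.
- bot.get_obs(): the state, without advancing time (a new reading comes with each control period).
- bot.read_camera(name): name is "scene" or "top"; returns (picture, depth): 480x640x3 uint8, red, green, blue; 480x640 float32, m along the optical axis (not along the pixel's ray), 0 where there is no reading.
- bot.get_calibration(name): a dict with "fx", "fy", "cx", "cy" (pixels), "k1" (the pictures are not rectified: a ray, as slopes to the right and down, at radius r is drawn at 1 + k1 r^2 times it, then the intrinsics apply), "R" (3x3) and "t" (3): a world point X has camera coordinates R X + t. Camera axes: x right, y down, z forward; pixel columns grow to the right and rows downward; lengths in m; the calibration is good to about 2 mm. A picture is of the moment at which its call begins. get_calibration takes no time and is no camera call.
- bot.close_job(): hands the job in, once; it reports no verdict.
Trained networks look in the newest picture that a camera, given by its name, has taken for a name from the list of things; names that differ only in an ending like _2 or _b are one class to them, and where a whole thing is asked for, a point or a joint stands for the part that bears it (a point fixed in the world has none). Each returns a list of dicts, best first, with "confidence" (0 to 1); they miss things now and then, are a little off and sometimes report something else, mostly with a low value. They report only what shows in the picture. A call takes as long as a camera call. They do not tell look-alikes from the thing itself.
- bot.outline_of(camera, name): "mask" (480x640 bool, what is visible of it) and "pixel" ([column, row] in pixels, amid what is visible of it).
The state is a dict: "time_s": time; "qpos": joint angles; "dq": joint speeds; "joint_torque": joint torques, N m; "eef_pos": TCP position; "tool_rot": TCP orientation; "force": force on the tool from outside, world axes, zero at the start; "wrist_torque": the same for the moment, N m; "opening": finger opening in m.
Only numpy, scipy, OpenCV 4.12 (cv2) and the standard library are available. Lean on these libraries where they do the work, as an engineer would, in place of code of your own. Each camera call takes 0.05 s, during which the arm holds its last target. There are 200 camera calls.

## Working session

There is one attempt and no reset: what is moved stays moved. The work goes in short steps, Python scripts to look and compute and a tool call to move; the robot and the scene stay as the last step left them, time stands still between calls to the robot, and variables do not carry over. Pictures are saved under pics/ and viewed, about 8 in all and at most 12, crops included, and the job is handed in when it is done.

Besides the shell and the picture viewer there is one more tool, called after "Request:" as a command line: name --pt "numbers of a row" for each row, then --argument value for the rest. send_rows: Moves the arm, as the interface text tells. Its arguments: {"type":"object","properties":{"plan":{"type":"array"},"newtons":{"type":"number"}},"required":["plan"]}

```bash
mkdir -p pics
cat > h.py <<'E'
import numpy as np, cv2
from cell import bot
def deproj(cam,px,depth):
    c=bot.get_calibration(cam); px=np.atleast_2d(px).astype(float)
    u=np.c_[(px[:,0]-c['cx'])/c['fx'],(px[:,1]-c['cy'])/c['fy']]; v=u.copy()
    for _ in range(20): v=u/(1+c['k1']*(v**2).sum(1,keepdims=True))
    P=np.c_[v,np.ones(len(v))]*np.asarray(depth).reshape(-1,1)
    return (P-np.array(c['t']))@np.array(c['R'])
def proj(cam,X):
    c=bot.get_calibration(cam); P=np.atleast_2d(X)@np.array(c['R']).T+np.array(c['t'])
    v=P[:,:2]/P[:,2:]; v=v*(1+c['k1']*(v**2).sum(1,keepdims=True))
    return v*[c['fx'],c['fy']]+[c['cx'],c['cy']]
E
python3 - <<'E'
from h import *
for cam in ('top','scene'):
    im,d=bot.read_camera(cam); cv2.imwrite(f'pics/{cam}0.png',im[...,::-1]); np.save(f'{cam}_d.npy',d)
    c=bot.get_calibration(cam); print(cam,-np.array(c['R']).T@c['t'])
    for n in ('rack','vial','comb','clip','pot'):
        for o in bot.outline_of(cam,n)[:4]:
            m=o['mask']&(d>0); r,cc=np.nonzero(m)
            if len(r)==0: continue
            P=deproj(cam,np.c_[cc,r],d[m])
            print(n,round(o['confidence'],2),np.round(o['pixel']),len(r),P.min(0).round(3),P.max(0).round(3),np.median(P,0).round(3), im[m].mean(0).round())
print(bot.get_obs())
E
```

```text
top [0.49810287 0.11524497 1.04305327]
rack 0.9 [384. 268.] 3617 [ 0.509 -0.107 -0.007] [0.642 0.045 0.134] [ 0.57  -0.027  0.128] [52. 50. 48.]
rack 0.75 [372. 165.] 4155 [ 0.732 -0.103 -0.007] [0.917 0.076 0.134] [ 0.788 -0.001  0.127] [63. 27. 25.]
comb 0.83 [286. 208.] 404 [ 0.705  0.123 -0.004] [0.73  0.241 0.01 ] [0.715 0.187 0.004] [143. 137. 129.]
pot 0.78 [199. 227.] 2539 [ 0.604  0.312 -0.006] [0.727 0.464 0.121] [0.655 0.363 0.115] [132.  23.  76.]
scene [ 1.26546384 -0.03146459  0.72052973]
rack 0.78 [277. 353.] 10397 [ 0.624 -0.092 -0.003] [0.871 0.09  0.133] [ 0.837 -0.008  0.126] [55. 16. 15.]
rack 0.69 [253. 249.] 7219 [ 0.35  -0.129 -0.004] [0.638 0.056 0.133] [ 0.615 -0.034  0.111] [35. 34. 33.]
vial 0.7 [335. 212.] 484 [ 0.337  0.132 -0.003] [0.489 0.186 0.097] [0.482 0.144 0.057] [72. 54. 39.]
comb 0.78 [377. 322.] 687 [ 0.706  0.12  -0.003] [0.735 0.238 0.008] [0.719 0.177 0.004] [133. 126. 120.]
comb 0.62 [253. 249.] 7110 [ 0.357 -0.113 -0.002] [0.638 0.042 0.133] [ 0.615 -0.034  0.112] [34. 33. 32.]
clip 0.68 [440. 228.] 388 [ 0.443  0.339 -0.003] [0.517 0.409 
[... 167 characters left out ...]
s': array([ 1.0784928 ,  0.4261085 ,  0.07389872,  1.60602123, -0.034078  ,
        1.11078204, -0.0671027 ]), 'dq': array([-9.50113988e-04, -3.45935692e-05, -1.46725849e-03,  3.29304675e-04,
       -6.47190605e-04,  1.96181241e-04, -5.02220120e-04]), 'joint_torque': array([-5.88159619e-04, -9.35103321e+01,  3.66156131e+00, -4.54397106e+01,
       -4.91265755e-02,  1.33222100e-02,  9.67305425e-06]), 'eef_pos': array([ 0.22684779, -0.63569212,  0.1830517 ]), 'tool_rot': array([ 9.85350929e-01,  1.70538986e-01, -1.39024299e-06, -3.07942574e-05]), 'force': array([0.86860074, 0.73076773, 0.82518324]), 'wrist_torque': array([-0.02167424,  0.00749589, -0.00330112]), 'opening': 0.09407096725042008}
```

View pics/top0.png

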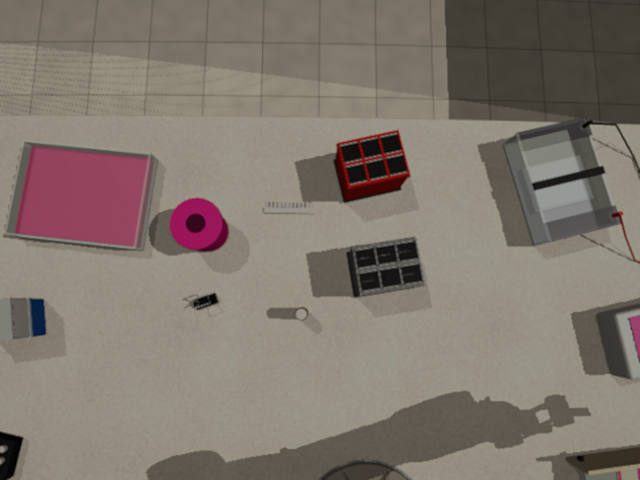

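View pics/scene0.png

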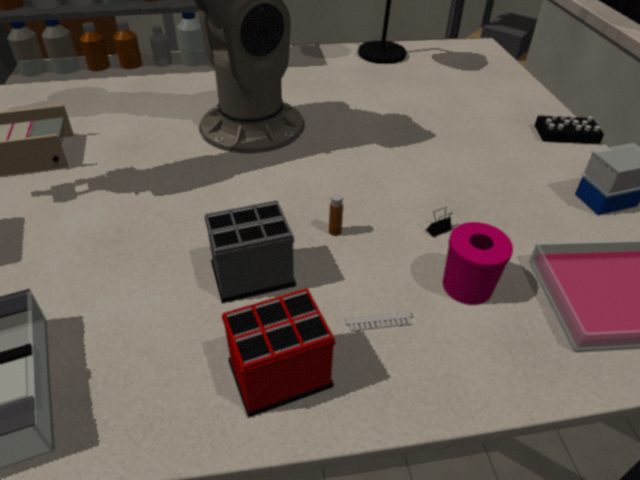

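Run:
```python
from h import *
g=np.indices((480,640)); 
def cloud(cam):
    d=np.load(cam+'_d.npy'); m=d>0
    return deproj(cam,np.c_[g[1][m],g[0][m]],d[m])
for cam in('top','scene'):
    P=cloud(cam)
    s=(P[:,0]>.46)&(P[:,0]<.69)&(abs(P[:,1]+.03)<.12)&(abs(P[:,2]-.128)<.012)
    Q=P[s]; print(cam,len(Q),cv2.minAreaRect((Q[:,:2]*1000).astype(np.float32)),Q[:,2].mean())
    s=(abs(P[:,0]-.48)<.08)&(abs(P[:,1]-.147)<.06)&(P[:,2]>.015)
    Q=P[s]; C=Q[Q[:,2]>.088]; B=Q[(Q[:,2]>.015)&(Q[:,2]<.07)]
    for q in(C,B):
        if len(q): print(len(q),q.min(0).round(4),q.max(0).round(4),q.mean(0).round(4))
    if len(C):
        print(cv2.minEnclosingCircle((C[:,:2]*1000).astype(np.float32)))
im=cv2.imread('pics/top0.png')
a=cv2.resize(im[225:305,335:435],None,fx=5,fy=5,interpolation=cv2.INTER_CUBIC)
im=cv2.imread('pics/scene0.png'); b=cv2.resize(im[180:260,300:360],None,fx=5,fy=5,interpolation=cv2.INTER_CUBIC)
cv2.imwrite('pics/crop.png',np.hstack([a,b]))
```

```text
top 3262 ((572.0700073242188, -33.958831787109375), (105.2994613647461, 140.25059509277344), 9.478595733642578) 0.12797298846224986
100 [0.4607 0.1365 0.0914] [0.4818 0.1578 0.0987] [0.4712 0.1465 0.095 ]
7 [0.4682 0.1329 0.0268] [0.4831 0.1401 0.07  ] [0.4761 0.1351 0.0536]
((471.1950988769531, 146.26052856445312), 11.718462944030762)
scene 3461 ((573.2989501953125, -34.796791076660156), (107.96401977539062, 139.82814025878906), 9.759815216064453) 0.12737326176912503
97 [0.4603 0.1336 0.0884] [0.4848 0.1559 0.0968] [0.4741 0.1446 0.0933]
268 [0.467  0.1313 0.0154] [0.4887 0.1584 0.0696] [0.4822 0.1428 0.0426]
((472.451416015625, 144.8397216796875), 12.58161449432373)
```

View pics/crop.png

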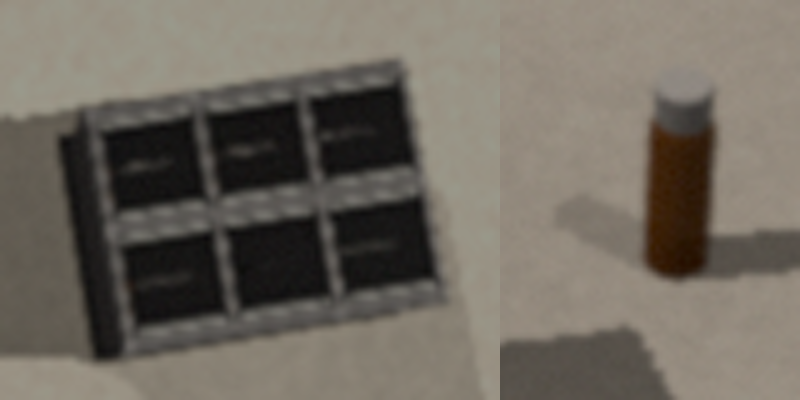

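The image shows one candidate vial, amber with a white cap, at top (301,313) / scene (336,215). The only lookalikes are the orange bottles on the far shelf, near scene (93,45). There are two boxes: grey at top (385,267), which is the one I want, and red at (372,165), the decoy. In the crop, the lower-middle cell of the grey box has no bright slit. That is a weak hint only, so I'll check it by feel.

Request:
send_rows --pt "1 0 0 0 0 0 0.0875" --pt "1 0 0 0 0 0 0.0875" --pt "1 23 -26 0 0 0 0" --pt "1 23 -26 0 0 0 0" --pt "1 23 -26 0 0 0 0" --pt "1 23 -26 0 0 0 0" --pt "1 23 -26 0 0 0 0" --pt "1 23 -26 0 0 0 0" --pt "1 23 -26 0 0 0 0" --pt "1 23 -26 0 0 0 0" --newtons 25

```text
time_s: 1.43
eef_pos: [0.3742, -0.3984, 0.1833]
tool_rot: [0.996, 0.084, 0.0, 0.0]
force: [0.5, -1.3, 0.2]
opening: 0.094
```

Request:
send_rows --pt "1 23 -26 0 0 0 0" --pt "1 23 -26 0 0 0 0" --pt "1 23 -26 0 0 0 0" --pt "1 23 -26 0 0 0 0" --pt "1 23 -26 0 0 0 0" --pt "1 23 -26 0 0 0 0" --pt "1 23 -26 0 0 0 0"

```text
time_s: 2.02
eef_pos: [0.5026, -0.192, 0.1834]
tool_rot: [0.996, 0.084, 0.0, 0.0]
force: [0.5, -0.3, -0.2]
opening: 0.0937
```

```bash
cat > go.py <<'E'
import sys; from h import *
from scipy.spatial.transform import Rotation as R
def to(x,y,z,yaw=9.6):
    o=bot.get_obs(); r=R.from_quat(o['tool_rot']); M=r.as_matrix()
    D=np.c_[[np.cos(np.radians(yaw)),np.sin(np.radians(yaw)),0],[np.sin(np.radians(yaw)),-np.cos(np.radians(yaw)),0],[0,0,-1.]]
    print('shift mm',(M.T@(np.array([x,y,z])-o['eef_pos'])*1000).round(1),'rot',(r.inv()*R.from_matrix(D)).as_rotvec().round(3),'pos',o['eef_pos'].round(4),'F',o['force'].round(1),'t',o['time_s'],'op',round(o['opening'],4))
to(*map(float,sys.argv[1:4]))
E
python3 go.py .472 .1455 .183
```

```text
shift mm [ 2.620e+01 -3.379e+02  3.000e-01] rot [ 0. -0.  0.] pos [ 0.5026 -0.192   0.1834] F [ 0.5 -0.3 -0.2] t 2.0167 op 0.0937
```

Request:
send_rows --pt "1 3 -36 0 0 0 0" --pt "1 3 -36 0 0 0 0" --pt "1 3 -36 0 0 0 0" --pt "1 3 -36 0 0 0 0" --pt "1 3 -36 0 0 0 0" --pt "1 3 -36 0 0 0 0" --pt "1 3 -36 0 0 0 0" --pt "1 3 -36 0 0 0 0" --pt "1 0 -36 0 0 0 0" --pt "1 0 0 0 0 0 0"

```text
time_s: 2.85
eef_pos: [0.4702, 0.1367, 0.1836]
tool_rot: [0.996, 0.087, 0.0, -0.001]
force: [-1.1, 0.1, -0.6]
opening: 0.0941
```

```bash
python3 go.py .472 .1455 .088
```

```text
shift mm [ 3.2 -8.2 95.6] rot [-0.002 -0.001  0.007] pos [0.4702 0.1367 0.1836] F [-1.1  0.1 -0.6] t 2.85 op 0.0941
```

Request:
send_rows --pt "1 3 -8 20 0 0 0" --pt "1 0 0 25 0 0 0" --pt "1 0 0 25 0 0 0" --pt "1 0 0 25 0 0 0" --pt "1 0 0 0 0 0 0" --pt "1 0 0 0 0 0 0"

```text
time_s: 3.35
eef_pos: [0.4725, 0.1381, 0.0879]
tool_rot: [0.996, 0.084, -0.001, 0.0]
force: [-0.1, -0.4, 0.6]
opening: 0.0938
```

```bash
python3 go.py .472 .1455 .088
```

```text
shift mm [ 0.8 -7.3 -0.1] rot [-0.     0.002  0.   ] pos [0.4725 0.1381 0.0879] F [-0.1 -0.4  0.6] t 3.35 op 0.0938
```

Request:
send_rows --pt "1 0 -7 0 0 0 0" --pt "1 0 0 0 0 0 0" --pt "-1 0 0 0 0 0 0" --pt "-1 0 0 0 0 0 0" --pt "-1 0 0 0 0 0 0" --pt "-1 0 0 0 0 0 0" --pt "-1 0 0 0 0 0 0" --pt "-1 0 0 0 0 0 0" --pt "-1 0 0 0 0 0 0" --pt "-1 0 0 0 0 0 0"

```text
time_s: 4.18
eef_pos: [0.4719, 0.1452, 0.0881]
tool_rot: [0.996, 0.084, -0.0, -0.0]
force: [-0.4, 0.1, -0.2]
opening: 0.0441
```

```bash
python3 go.py .549 -.0383 .240
```

```text
shift mm [  45.4  193.7 -151.9] rot [-0.  0.  0.] pos [0.4719 0.1452 0.0881] F [-0.4  0.1 -0.2] t 4.1833 op 0.0441
```

Request:
send_rows --pt "-1 0 0 0 0 0 0" --pt "-1 0 0 0 0 0 0" --pt "-1 0 0 0 0 0 0" --pt "-1 0 0 0 0 0 0" --pt "-1 0 0 0 0 0 0" --pt "-1 0 0 0 0 0 0" --pt "-1 0 0 0 0 0 0" --pt "-1 0 0 -2 0 0 0" --pt "-1 0 0 -5 0 0 0" --pt "-1 0 0 -5 0 0 0"

```text
time_s: 5.02
eef_pos: [0.4718, 0.1452, 0.1005]
tool_rot: [0.996, 0.084, -0.0, -0.0]
force: [0.3, 0.8, -0.2]
opening: 0.0002
```

Request:
send_rows --pt "-1 0 0 -28 0 0 0" --pt "-1 0 0 -28 0 0 0" --pt "-1 0 0 -28 0 0 0" --pt "-1 0 0 -28 0 0 0" --pt "-1 0 0 -28 0 0 0" --pt "-1 0 0 0 0 0 0"

```text
time_s: 5.52
eef_pos: [0.474, 0.1462, 0.2458]
tool_rot: [0.996, 0.084, 0.004, -0.001]
force: [0.2, 0.7, -0.1]
opening: 0.0004
```

Request:
send_rows --pt "-1 6.5 27.5 0 0 0 0" --pt "-1 6.5 27.5 0 0 0 0" --pt "-1 6.5 27.5 0 0 0 0" --pt "-1 6.5 27.5 0 0 0 0" --pt "-1 6.5 27.5 0 0 0 0" --pt "-1 6.5 27.5 0 0 0 0" --pt "-1 6.5 27.5 0 0 0 0" --pt "-1 0 0 0 0 0 0" --pt "-1 0 0 0 0 0 0"

```text
time_s: 6.27
eef_pos: [0.549, -0.0383, 0.2399]
tool_rot: [0.997, 0.082, -0.0, -0.0]
force: [-0.1, 1.1, 0.0]
opening: 0.0005
```

```bash
python3 go.py .549 -.0383 .240
python3 - <<'E'
from h import *
g=np.indices((480,640)); pics=[]
for cam in('top','scene'):
    im,d=bot.read_camera(cam); m=d>0
    P=deproj(cam,np.c_[g[1][m],g[0][m]],d[m]); I=im[m].astype(int)
    s=(abs(P[:,0]-.549)<.05)&(abs(P[:,1]+.038)<.05)&(P[:,2]>.14)&(P[:,2]<.222)
    Q=P[s]
    for lo in (.14,.16,.18,.20):
        q=Q[(Q[:,2]>lo)&(Q[:,2]<lo+.02)]
        if len(q)>3: print(cam,lo,len(q),q.min(0).round(4),q.max(0).round(4))
    u=proj(cam,[.549,-.0383,.16])[0].astype(int); a=im[u[1]-70:u[1]+70,u[0]-90:u[0]+90,::-1]; pics.append(cv2.resize(a,(400,311),interpolation=cv2.INTER_CUBIC))
cv2.imwrite('pics/held.png',np.hstack(pics))
E
```

```text
shift mm [ 0.  -0.  -0.1] rot [-0.     0.    -0.002] pos [ 0.549  -0.0383  0.2399] F [-0.1  1.1  0. ] t 6.2667 op 0.0005
```

View pics/held.png

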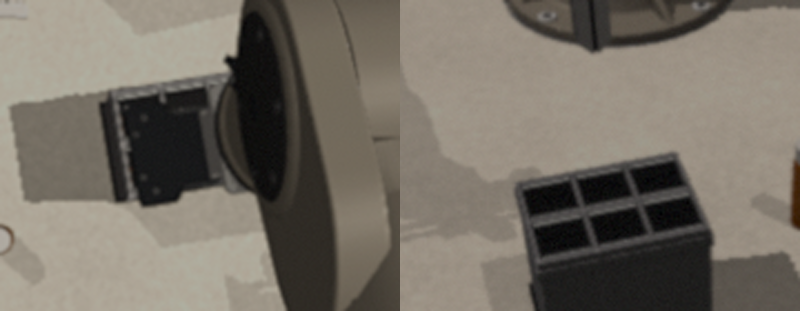

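The jaws closed fully with nothing in them, so the vial is still on the bench. The closed fingers are already above the middle cell, so I'll probe it now and find out where the vial is.

Request:
send_rows --pt "-1 0 0 30 0 0 0" --pt "-1 0 0 30 0 0 0" --pt "-1 0 0 30 0 0 0" --pt "-1 0 0 0 0 0 0" --pt "-1 0 0 8 0 0 0" --pt "-1 0 0 8 0 0 0" --pt "-1 0 0 6 0 0 0" --pt "-1 0 0 0 0 0 0" --pt "-1 0 0 0 0 0 0"

```text
time_s: 7.12
eef_pos: [0.5492, -0.0369, 0.1286]
tool_rot: [0.996, 0.084, 0.0, -0.0]
force: [0.4, 0.6, 0.7]
opening: 0.0004
```

```bash
python3 go.py .549 -.0383 .240
python3 - <<'E'
from h import *
g=np.indices((480,640)); pics=[]
for cam in('top','scene'):
    im,d=bot.read_camera(cam); m=d>0
    P=deproj(cam,np.c_[g[1][m],g[0][m]],d[m])
    s=(abs(P[:,0]-.48)<.1)&(abs(P[:,1]-.16)<.1)&(P[:,2]>.01)&(P[:,2]<.12)
    Q=P[s]
    for lo,hi in ((.01,.03),(.03,.07),(.088,.1)):
        q=Q[(Q[:,2]>lo)&(Q[:,2]<hi)]
        if len(q)>3: print(cam,lo,len(q),q.min(0).round(4),q.max(0).round(4),q.mean(0).round(4))
    u=proj(cam,[.475,.145,.05])[0].astype(int); a=im[u[1]-60:u[1]+60,u[0]-75:u[0]+75,::-1]; pics.append(cv2.resize(a,(400,320),interpolation=cv2.INTER_CUBIC))
cv2.imwrite('pics/vial2.png',np.hstack(pics))
E
```

```text
shift mm [  -0.4    1.3 -111.4] rot [ 0.    -0.001  0.   ] pos [ 0.5492 -0.0369  0.1286] F [0.4 0.6 0.7] t 7.1167 op 0.0004
top 0.03 5 [0.4682 0.133  0.0442] [0.4831 0.1401 0.0674] [0.4772 0.1358 0.0559]
top 0.088 101 [0.4607 0.1346 0.089 ] [0.4817 0.1579 0.0986] [0.4712 0.1466 0.0948]
scene 0.01 99 [0.4702 0.1313 0.0104] [0.4881 0.159  0.0297] [0.4819 0.1432 0.0201]
scene 0.03 200 [0.4666 0.1314 0.03  ] [0.4882 0.1585 0.07  ] [0.4819 0.1431 0.0505]
scene 0.088 92 [0.46   0.1332 0.0881] [0.4839 0.1563 0.0977] [0.4743 0.1445 0.0938]
```

View pics/vial2.png

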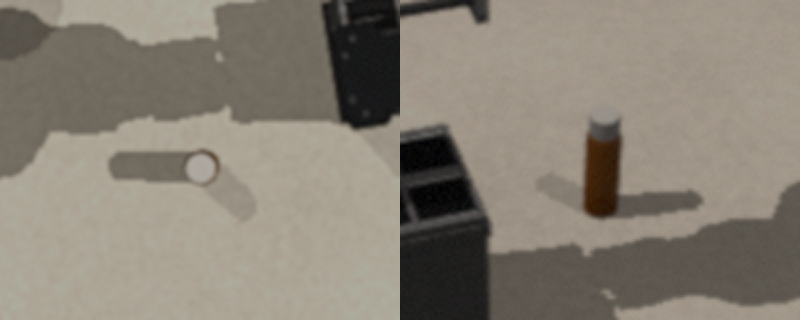

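Run:
```python
from h import *
pics=[]
o=bot.get_obs();p=o['eef_pos'];print(p,o['force'])
for cam in('scene','top'):
    im,d=bot.read_camera(cam); im=im[...,::-1].copy()
    u=proj(cam,p+[0,0,.03])[0].astype(int)
    for dz,c in((-.014,(0,255,0)),(0,(0,0,255)),(.078,(255,0,0))):
        q=proj(cam,p+[0,0,dz])[0]; cv2.circle(im,tuple(q.round().astype(int)),1,c,-1)
    x0=max(u[0]-80,0);y0=max(u[1]-100,0)
    pics.append(cv2.resize(im[y0:y0+200,x0:x0+160],(400,500),interpolation=cv2.INTER_CUBIC))
cv2.imwrite('pics/tool.png',np.hstack(pics))
```

```text
[ 0.54936602 -0.03701153  0.12885266] [ 0.94516836 -0.7644856   0.76043586]
```

View pics/tool.png

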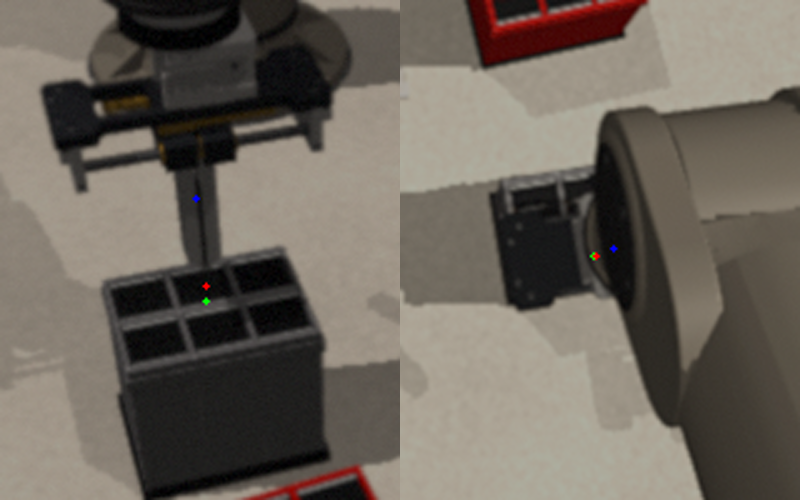

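Run:
```python
from h import *
g=np.indices((480,640))
im,d=bot.read_camera('scene'); m=d>0
P=deproj('scene',np.c_[g[1][m],g[0][m]],d[m])
s=(abs(P[:,0]-.53)<.08)&(abs(P[:,1]+.037)<.1)&(P[:,2]>.137)&(P[:,2]<.3)
Q=P[s]
for lo in np.arange(.137,.27,.01):
    q=Q[(Q[:,2]>lo)&(Q[:,2]<lo+.01)]
    if len(q)>3: print(lo.round(3),len(q),q.min(0).round(4),q.max(0).round(4),np.median(q,0).round(4))
```

```text
0.147 18 [ 0.5554 -0.0421  0.15  ] [ 0.5594 -0.0298  0.1567] [ 0.5577 -0.0351  0.1547]
0.157 67 [ 0.547  -0.0496  0.157 ] [ 0.5612 -0.0237  0.1669] [ 0.5576 -0.0362  0.163 ]
0.167 72 [ 0.5442 -0.0505  0.1672] [ 0.5604 -0.0233  0.1766] [ 0.5568 -0.0357  0.1716]
0.177 72 [ 0.541  -0.0507  0.1771] [ 0.5611 -0.0242  0.1869] [ 0.5571 -0.038   0.1818]
0.187 77 [ 0.5429 -0.0505  0.1874] [ 0.5616 -0.0233  0.1969] [ 0.5578 -0.0358  0.1923]
0.197 81 [ 0.5415 -0.0509  0.1971] [ 0.5616 -0.0231  0.207 ] [ 0.5571 -0.0366  0.2022]
0.207 78 [ 0.5451 -0.0504  0.207 ] [ 0.5613 -0.0236  0.2168] [ 0.5574 -0.0371  0.2117]
0.217 90 [ 0.5421 -0.0509  0.2171] [ 0.5617 -0.023   0.2269] [ 0.5569 -0.036   0.2222]
0.227 65 [ 0.5454 -0.049   0.227 ] [ 0.5613 -0.0229  0.2369] [ 0.5576 -0.0376  0.2315]
0.237 9 [ 0.5556 -0.0575  0.237 ] [ 0.5641 -0.024   0.2466] [ 0.558  -0.0318  0.2389]
0.247 128 [ 0.5194 -0.116   0.2482] [0.5969 0.0479 0.257 ] [ 0.5786 -0.0309  0.2543]
0.257 547 [ 0.5268 -0.1127  0.257 ] [0.5969 0.0482 0.267 ] [ 0.5794 -0.0334  0.2636]
0.267 467 [ 0.5315 -0.1176  0.267 ] [0.5972 0.0532 0.277 ] [ 0.5717 -0.0346  0.2722]
```

The depth image puts the fingertips at z≈0.150, while the reported TCP implies 0.115. So the reported z reads about 35 mm low, and x and y agree. That explains why the jaws closed above the vial. The cameras agree with the known box and vial heights, so I'll correct z by +35 mm and probe this cell.

Request:
send_rows --pt "-1 0 1 10 0 0 0" --pt "-1 0 0 9 0 0 0" --pt "-1 0 0 0 0 0 0" --pt "-1 0 0 4 0 0 0" --pt "-1 0 0 4 0 0 0" --pt "-1 0 0 4 0 0 0" --pt "-1 0 0 0 0 0 0"

```text
time_s: 7.95
eef_pos: [0.549, -0.038, 0.0965]
tool_rot: [0.996, 0.084, -0.0, -0.0]
force: [1.6, -0.0, 1.3]
opening: 0.0001
```

Request:
send_rows --pt "-1 0 0 3 0 0 0" --pt "-1 0 0 3 0 0 0" --pt "-1 0 0 3 0 0 0" --pt "-1 0 0 0 0 0 0" --pt "-1 0 0 0 0 0 0"

```text
time_s: 8.37
eef_pos: [0.5488, -0.038, 0.0877]
tool_rot: [0.996, 0.084, -0.0, -0.0]
force: [-0.2, -0.2, -1.3]
opening: 0.0003
```

Request:
send_rows --pt "-1 0 0 2 0 0 0" --pt "-1 0 0 2 0 0 0" --pt "-1 0 0 0 0 0 0"

```text
time_s: 8.62
eef_pos: [0.5489, -0.038, 0.0838]
tool_rot: [0.996, 0.084, -0.0, -0.0]
force: [-0.6, -0.3, -0.3]
opening: 0.0007
```

Request:
send_rows --pt "-1 0 0 2 0 0 0" --pt "-1 0 0 2 0 0 0" --pt "-1 0 0 0 0 0 0"

```text
time_s: 8.87
eef_pos: [0.5489, -0.038, 0.0797]
tool_rot: [0.996, 0.084, -0.0, -0.0]
force: [0.5, -0.3, 0.5]
opening: 0.0008
```

Request:
send_rows --pt "-1 0 0 2 0 0 0" --pt "-1 0 0 2 0 0 0" --pt "-1 0 0 0 0 0 0"

```text
time_s: 9.12
eef_pos: [0.5489, -0.038, 0.0757]
tool_rot: [0.996, 0.084, -0.0, -0.0]
force: [0.4, -0.2, -0.3]
opening: 0.0002
```

Request:
send_rows --pt "-1 0 0 2 0 0 0" --pt "-1 0 0 2 0 0 0" --pt "-1 0 0 2 0 0 0" --pt "-1 0 0 0 0 0 0"

```text
time_s: 9.45
eef_pos: [0.5489, -0.038, 0.0697]
tool_rot: [0.996, 0.084, -0.0, -0.0]
force: [-0.3, -0.0, -0.4]
opening: 0.0004
```

```bash
cat > tip.py <<'E'
from h import *
g=np.indices((480,640)); o=bot.get_obs(); p=o['eef_pos']
im,d=bot.read_camera('scene'); m=d>0
P=deproj('scene',np.c_[g[1][m],g[0][m]],d[m])
s=(abs(P[:,0]-p[0])<.08)&(abs(P[:,1]-p[1])<.1)&(P[:,2]>.137)&(P[:,2]<.32)
Q=P[s]; h,e=np.histogram(Q[:,2],np.arange(.137,.32,.005))
print(p.round(4),o['force'].round(1)); print([(round(a,3),int(n)) for a,n in zip(e,h)])
im=im[...,::-1].copy(); u=proj('scene',p+[0,0,.06])[0].astype(int)
cv2.imwrite('pics/t%d.png'%(o['time_s']*100),cv2.resize(im[max(u[1]-75,0):u[1]+75,u[0]-80:u[0]+80],(640,600),interpolation=cv2.INTER_CUBIC))
E
python3 tip.py; ls pics
```

```text
[ 0.5489 -0.038   0.0697] [-0.3 -0.  -0.4]
[(np.float64(0.137), 37), (np.float64(0.142), 30), (np.float64(0.147), 39), (np.float64(0.152), 34), (np.float64(0.157), 39), (np.float64(0.162), 37), (np.float64(0.167), 31), (np.float64(0.172), 21), (np.float64(0.177), 1), (np.float64(0.182), 2), (np.float64(0.187), 13), (np.float64(0.192), 82), (np.float64(0.197), 133), (np.float64(0.202), 324), (np.float64(0.207), 186), (np.float64(0.212), 272), (np.float64(0.217), 158), (np.float64(0.222), 319), (np.float64(0.227), 778), (np.float64(0.232), 777), (np.float64(0.237), 109), (np.float64(0.242), 109), (np.float64(0.247), 85), (np.float64(0.252), 100), (np.float64(0.257), 82), (np.float64(0.262), 2), (np.float64(0.267), 57), (np.float64(0.272), 96), (np.float64(0.277), 156), (np.float64(0.282), 136), (np.float64(0.287), 245), (np.float64(0.292), 71), (np.float64(0.297), 2), (np.float64(0.302), 14), (np.float64(0.307), 167), (np.float64(0.312), 226)]
crop.png
held.png
scene0.png
t944.png
tool.png
top0.png
vial2.png
```

Cell1 is empty: the tips went 39 mm below the rim, confirmed by camera, with no contact, where a cap would have stopped them at 27 mm. I'll go back for the vial.

Request:
send_rows --pt "-1 0 0 -15 0 0 0" --pt "-1 0 0 -25 0 0 0" --pt "-1 0 0 -30 0 0 0" --pt "0.4 -6 -26 0 0 0 0" --pt "0.4 -6 -28 0 0 0 0" --pt "0.4 -6 -28 0 0 0 0" --pt "0.4 -7 -28 0 0 0 0" --pt "0.4 -7 -28 0 0 0 0" --pt "0.4 -7 -28 0 0 0 0" --pt "0.4 -6 -28 0 0 0 0"

```text
time_s: 10.33
eef_pos: [0.4714, 0.1468, 0.1402]
tool_rot: [0.996, 0.084, 0.0, 0.0]
force: [0.5, 0.0, -0.6]
opening: 0.0436
```

Request:
send_rows --pt "0.4 0 0 0 0 0 0" --pt "0.4 0 0 0 0 0 0" --pt "0.4 0 0 0 0 0 0" --pt "0.4 0 0 0 0 0 0" --pt "0.4 0 0 0 0 0 0"

```text
time_s: 10.75
eef_pos: [0.4727, 0.1447, 0.14]
tool_rot: [0.997, 0.083, -0.0, 0.0]
force: [-0.3, -0.8, -1.2]
opening: 0.0658
```

```bash
python3 go.py .472 .1455 .0525; python3 tip.py
```

```text
shift mm [-0.5 -0.9 87.5] rot [ 0.     0.    -0.002] pos [0.4727 0.1447 0.14  ] F [-0.3 -0.8 -1.2] t 10.75 op 0.0658
[0.4727 0.1447 0.14  ] [-0.3 -0.8 -1.2]
[(np.float64(0.137), 0), (np.float64(0.142), 0), (np.float64(0.147), 0), (np.float64(0.152), 0), (np.float64(0.157), 1), (np.float64(0.162), 17), (np.float64(0.167), 31), (np.float64(0.172), 41), (np.float64(0.177), 44), (np.float64(0.182), 40), (np.float64(0.187), 39), (np.float64(0.192), 48), (np.float64(0.197), 39), (np.float64(0.202), 47), (np.float64(0.207), 41), (np.float64(0.212), 38), (np.float64(0.217), 53), (np.float64(0.222), 47), (np.float64(0.227), 51), (np.float64(0.232), 44), (np.float64(0.237), 52), (np.float64(0.242), 39), (np.float64(0.247), 28), (np.float64(0.252), 14), (np.float64(0.257), 33), (np.float64(0.262), 115), (np.float64(0.267), 172), (np.float64(0.272), 291), (np.float64(0.277), 204), (np.float64(0.282), 304), (np.float64(0.287), 136), (np.float64(0.292), 273), (np.float64(0.297), 602), (np.float64(0.302), 676), (np.float64(0.307), 107), (np.float64(0.312), 109)]
```

Request:
send_rows --pt "0.4 0 -1 20 0 0 0" --pt "0.4 0 0 24 0 0 0" --pt "0.4 0 0 24 0 0 0" --pt "0.4 0 0 19 0 0 0" --pt "0.4 0 0 0 0 0 0" --pt "-1 0 0 0 0 0 0" --pt "-1 0 0 0 0 0 0" --pt "-1 0 0 0 0 0 0" --pt "-1 0 0 0 0 0 0" --pt "-1 0 0 0 0 0 0" --newtons 25

```text
time_s: 11.63
eef_pos: [0.4727, 0.1469, 0.054]
tool_rot: [0.996, 0.084, 0.001, -0.0]
force: [0.2, 0.6, -0.7]
opening: 0.0364
```

Request:
send_rows --pt "-1 0 0 0 0 0 0" --pt "-1 0 0 0 0 0 0" --pt "-1 0 0 0 0 0 0" --pt "-1 0 0 0 0 0 0" --pt "-1 0 0 0 0 0 0" --pt "-1 0 0 0 0 0 0" --pt "-1 0 0 0 0 0 0" --pt "-1 0 0 0 0 0 0"

```text
time_s: 12.3
eef_pos: [0.4725, 0.1468, 0.0534]
tool_rot: [0.996, 0.084, 0.0, -0.0]
force: [0.7, -0.5, 5.8]
opening: 0.0227
```

Request:
send_rows --pt "-1 0 0 -5 0 0 0" --pt "-1 0 0 -25 0 0 0" --pt "-1 0 0 -30 0 0 0" --pt "-1 0 0 -30 0 0 0" --pt "-1 0 0 -30 0 0 0" --pt "-1 0 0 -30 0 0 0" --pt "-1 0 0 0 0 0 0" --pt "-1 0 0 0 0 0 0"

```text
time_s: 12.97
eef_pos: [0.4728, 0.147, 0.2046]
tool_rot: [0.996, 0.084, 0.001, -0.0]
force: [-0.4, -0.3, -1.0]
opening: 0.0227
```

Request:
send_rows --pt "-1 6 24 0 0 0 0" --pt "-1 6 24 0 0 0 0" --pt "-1 6 24 0 0 0 0" --pt "-1 6 24 0 0 0 0" --pt "-1 6 24 0 0 0 0" --pt "-1 6 24 0 0 0 0" --pt "-1 6 24 0 0 0 0" --pt "-1 3 24 0 0 0 0" --pt "-1 0 0 0 0 0 0" --pt "-1 0 0 0 0 0 0"

```text
time_s: 13.8
eef_pos: [0.5478, -0.0362, 0.2015]
tool_rot: [0.997, 0.083, -0.001, -0.0]
force: [1.7, 0.5, -0.9]
opening: 0.0227
```

```bash
python3 go.py .549 -.0383 .203
python3 - <<'E'
from h import *
g=np.indices((480,640)); p=bot.get_obs()['eef_pos']
im,d=bot.read_camera('scene'); m=d>0
P=deproj('scene',np.c_[g[1][m],g[0][m]],d[m])
s=(abs(P[:,0]-p[0])<.04)&(abs(P[:,1]-p[1])<.05)&(P[:,2]>.135)&(P[:,2]<.23)
Q=P[s]
for lo in np.arange(.135,.23,.008):
    q=Q[(Q[:,2]>lo)&(Q[:,2]<lo+.008)]
    if len(q)>3: print(lo.round(3),len(q),q.min(0).round(4),q.max(0).round(4))
im=im[...,::-1]; u=proj('scene',p+[0,0,-.01])[0].astype(int)
cv2.imwrite('pics/held2.png',cv2.resize(im[max(u[1]-75,0):u[1]+75,u[0]-80:u[0]+80],(480,450),interpolation=cv2.INTER_CUBIC))
E
```

```text
shift mm [ 0.8  2.3 -1.5] rot [-0.001  0.003 -0.002] pos [ 0.5478 -0.0362  0.2015] F [ 1.7  0.5 -0.9] t 13.8 op 0.0227
0.143 10 [ 0.5542 -0.0475  0.1459] [ 0.5603 -0.0303  0.1505]
0.151 62 [ 0.5492 -0.0507  0.1513] [ 0.5633 -0.0239  0.1589]
0.159 56 [ 0.5487 -0.0499  0.1593] [ 0.5629 -0.0233  0.167 ]
0.167 60 [ 0.5449 -0.0508  0.167 ] [ 0.5621 -0.023   0.175 ]
0.175 55 [ 0.5502 -0.0503  0.1755] [ 0.5628 -0.0242  0.1829]
0.183 60 [ 0.5448 -0.0506  0.1833] [ 0.5624 -0.0234  0.1908]
0.191 67 [ 0.5498 -0.0503  0.191 ] [ 0.5613 -0.023   0.1988]
0.199 62 [ 0.5474 -0.0499  0.1991] [ 0.5624 -0.0225  0.2069]
0.207 61 [ 0.5499 -0.0492  0.2071] [ 0.5614 -0.0235  0.2149]
0.215 77 [ 0.5477 -0.0501  0.215 ] [ 0.5614 -0.023   0.2229]
0.223 67 [ 0.5486 -0.0526  0.2233] [ 0.5602 -0.016   0.2298]
```

View pics/held2.png

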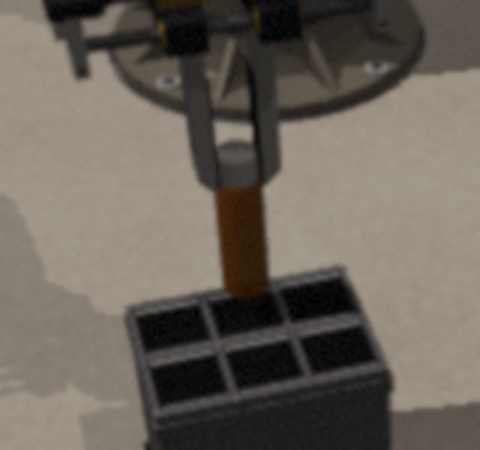

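The picture shows the vial upright in the jaws above the far-row middle cell, with its foot at about (247,295), roughly 19 mm above the rim. I'll insert it gently.

Request:
send_rows --pt "-1 1 2 0 0 0 0" --pt "-1 0 0 9 0 0 0" --pt "-1 0 0 9 0 0 0" --pt "-1 0 0 5 0 0 0" --pt "-1 0 0 5 0 0 0" --pt "-1 0 0 5 0 0 0" --pt "-1 0 0 0 0 0 0"

```text
time_s: 14.43
eef_pos: [0.5494, -0.0367, 0.169]
tool_rot: [0.996, 0.084, -0.001, -0.0]
force: [-0.2, 0.2, 0.4]
opening: 0.0224
```

Request:
send_rows --pt "-1 0 0 3 0 0 0" --pt "-1 0 0 3 0 0 0" --pt "-1 0 0 3 0 0 0" --pt "-1 0 0 3 0 0 0" --pt "-1 0 0 3 0 0 0" --pt "-1 0 0 0 0 0 0"

```text
time_s: 14.93
eef_pos: [0.5494, -0.0369, 0.1543]
tool_rot: [0.996, 0.084, -0.001, -0.0]
force: [-0.1, 0.1, -1.9]
opening: 0.0227
```

Request:
send_rows --pt "-1 0 0 4 0 0 0" --pt "-1 0 0 4 0 0 0" --pt "-1 0 0 4 0 0 0" --pt "-1 0 0 0 0 0 0"

```text
time_s: 15.27
eef_pos: [0.5494, -0.0369, 0.1421]
tool_rot: [0.996, 0.084, -0.001, -0.0]
force: [0.8, -0.3, -2.5]
opening: 0.0231
```

Request:
send_rows --pt "-1 0 0 5 0 0 0" --pt "-1 0 0 5 0 0 0" --pt "-1 0 0 5 0 0 0" --pt "-1 0 0 5 0 0 0" --pt "-1 0 0 5 0 0 0" --pt "-1 0 0 0 0 0 0" --pt "-1 0 0 0 0 0 0"

```text
time_s: 15.85
eef_pos: [0.5495, -0.0368, 0.1176]
tool_rot: [0.996, 0.084, -0.001, -0.0]
force: [0.1, 0.0, -2.5]
opening: 0.023
```

Run:
```python
from h import *
o=bot.get_obs(); p=o['eef_pos']; print(p,o['force'],o['opening'])
im,d=bot.read_camera('scene')
im=im[...,::-1]; u=proj('scene',p+[0,0,.03])[0].astype(int)
cv2.imwrite('pics/ins.png',cv2.resize(im[max(u[1]-75,0):u[1]+75,u[0]-80:u[0]+80],(480,450),interpolation=cv2.INTER_CUBIC))
```

```text
[ 0.54952458 -0.03684626  0.11759287] [ 0.08568107  0.03774986 -2.5245121 ] 0.02302585303306903
```

View pics/ins.png

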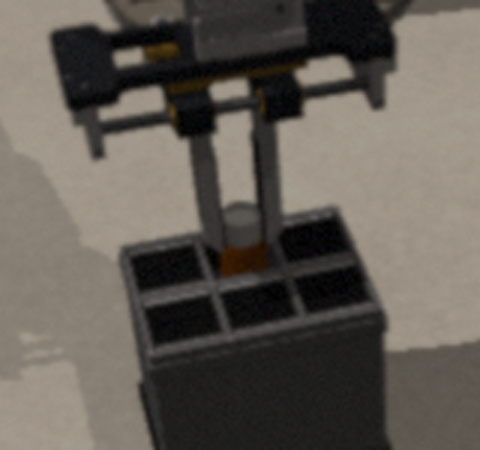

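The vial sits between the leaves with the tips about 9 mm above the rim. I'll release it, rise, close the jaws and push it down with the closed tips.

Request:
send_rows --pt "0 0 0 0 0 0 0" --pt "0 0 0 0 0 0 0" --pt "0 0 0 0 0 0 0" --pt "0 0 0 0 0 0 0" --pt "0 0 0 0 0 0 0" --pt "0 0 0 -10 0 0 0" --pt "0 0 0 -20 0 0 0" --pt "-1 0 0 -20 0 0 0" --pt "-1 0 0 0 0 0 0" --pt "-1 0 0 0 0 0 0"

```text
time_s: 16.73
eef_pos: [0.5507, -0.0369, 0.1697]
tool_rot: [0.996, 0.084, 0.001, 0.0]
force: [0.5, 0.1, -0.9]
opening: 0.0305
```

Request:
send_rows --pt "-1 0 0 0 0 0 0" --pt "-1 0 0 0 0 0 0" --pt "-1 0 0 0 0 0 0" --pt "-1 0 0 0 0 0 0" --pt "-1 0 0 0 0 0 0" --pt "-1 0 0 0 0 0 0" --pt "-1 0 0 0 0 0 0" --pt "-1 0 0 0 0 0 0"

```text
time_s: 17.4
eef_pos: [0.5499, -0.0368, 0.168]
tool_rot: [0.996, 0.084, -0.0, -0.0]
force: [0.2, 0.1, 0.0]
opening: 0.0005
```

```bash
python3 go.py .549 -.0378 .1395
python3 - <<'E'
from h import *
g=np.indices((480,640)); p=bot.get_obs()['eef_pos']
im,d=bot.read_camera('scene'); m=d>0
P=deproj('scene',np.c_[g[1][m],g[0][m]],d[m])
s=(abs(P[:,0]-p[0])<.04)&(abs(P[:,1]-p[1])<.03)&(P[:,2]>.132)&(P[:,2]<.22)
Q=P[s]
for lo in np.arange(.132,.22,.006):
    q=Q[(Q[:,2]>lo)&(Q[:,2]<lo+.006)]
    if len(q)>3: print(lo.round(3),len(q),q.min(0).round(4),q.max(0).round(4))
im=im[...,::-1]; u=proj('scene',p+[0,0,0])[0].astype(int)
cv2.imwrite('pics/rel.png',cv2.resize(im[max(u[1]-75,0):u[1]+75,u[0]-80:u[0]+80],(480,450),interpolation=cv2.INTER_CUBIC))
E
```

```text
shift mm [-1.   0.8 28.5] rot [-0.  0.  0.] pos [ 0.5499 -0.0368  0.168 ] F [0.2 0.1 0. ] t 17.4 op 0.0005
0.132 58 [ 0.5201 -0.0624  0.132 ] [ 0.5797 -0.0072  0.1379]
0.138 42 [ 0.5445 -0.0501  0.138 ] [ 0.5616 -0.025   0.1439]
0.144 37 [ 0.5511 -0.0478  0.1441] [ 0.5612 -0.0265  0.15  ]
0.15 33 [ 0.5472 -0.0489  0.1502] [ 0.5625 -0.0258  0.1558]
0.156 106 [ 0.5354 -0.0486  0.156 ] [ 0.5608 -0.0253  0.1619]
0.192 28 [ 0.5544 -0.0454  0.1923] [ 0.5601 -0.025   0.1977]
0.198 44 [ 0.546  -0.0497  0.1981] [ 0.5624 -0.0231  0.2038]
0.204 43 [ 0.5496 -0.0492  0.204 ] [ 0.562  -0.0243  0.21  ]
0.21 47 [ 0.543  -0.0503  0.2102] [ 0.5616 -0.0239  0.2158]
0.216 37 [ 0.5459 -0.0499  0.2161] [ 0.5631 -0.0234  0.2199]
```

View pics/rel.png

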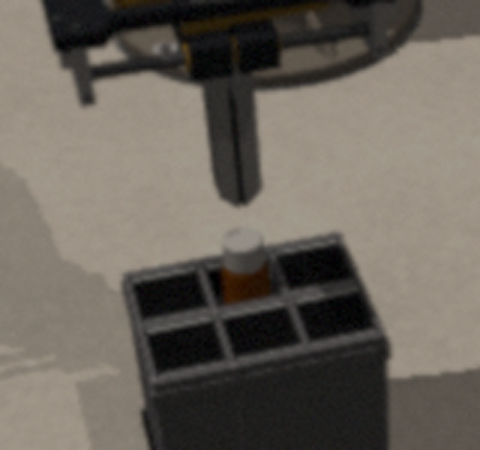

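Request:
send_rows --pt "-1 -1 0 12 0 0 0" --pt "-1 0 0 12 0 0 0" --pt "-1 0 0 3 0 0 0" --pt "-1 0 0 3 0 0 0" --pt "-1 0 0 3 0 0 0" --pt "-1 0 0 3 0 0 0" --pt "-1 0 0 3 0 0 0" --pt "-1 0 0 0 0 0 0"

```text
time_s: 18.12
eef_pos: [0.5487, -0.037, 0.1286]
tool_rot: [0.996, 0.084, -0.0, -0.0]
force: [-0.4, -0.0, -0.6]
opening: 0.0002
```

Request:
send_rows --pt "-1 0 0 4 0 0 0" --pt "-1 0 0 4 0 0 0" --pt "-1 0 0 4 0 0 0" --pt "-1 0 0 4 0 0 0" --pt "-1 0 0 0 0 0 0"

```text
time_s: 18.53
eef_pos: [0.5484, -0.0371, 0.1122]
tool_rot: [0.996, 0.084, -0.001, -0.0]
force: [0.4, -0.3, 0.4]
opening: 0.0003
```

Request:
send_rows --pt "-1 0 0 4 0 0 0" --pt "-1 0 0 4 0 0 0" --pt "-1 0 0 4 0 0 0" --pt "-1 0 0 4 0 0 0" --pt "-1 0 0 0 0 0 0"

```text
time_s: 18.95
eef_pos: [0.5484, -0.037, 0.0962]
tool_rot: [0.996, 0.084, -0.001, -0.0]
force: [0.2, 0.5, -0.5]
opening: 0.0005
```

Request:
send_rows --pt "-1 0 0 2 0 0 0" --pt "-1 0 0 2 0 0 0" --pt "-1 0 0 2 0 0 0" --pt "-1 0 0 2 0 0 0" --pt "-1 0 0 0 0 0 0"

```text
time_s: 19.37
eef_pos: [0.5487, -0.037, 0.0887]
tool_rot: [0.996, 0.084, -0.0, -0.0]
force: [0.0, -0.3, 0.3]
opening: 0.0009
```

Request:
send_rows --pt "-1 0 0 2 0 0 0" --pt "-1 0 0 1 0 0 0" --pt "-1 0 0 1 0 0 0" --pt "-1 0 0 0 0 0 0"

```text
time_s: 19.7
eef_pos: [0.5489, -0.037, 0.085]
tool_rot: [0.996, 0.084, -0.0, -0.0]
force: [-0.2, -0.3, 0.5]
opening: 0.0007
```

Request:
send_rows --pt "-1 0 0 1 0 0 0" --pt "-1 0 0 1 0 0 0" --pt "-1 0 0 0 0 0 0"

```text
time_s: 19.95
eef_pos: [0.5489, -0.0371, 0.083]
tool_rot: [0.996, 0.084, -0.0, -0.0]
force: [0.5, 0.3, 1.3]
opening: -0.0002
```

Request:
send_rows --pt "-1 0 0 1 0 0 0" --pt "-1 0 0 0 0 0 0" --pt "-1 0 0 0 0 0 0"

```text
time_s: 20.2
eef_pos: [0.5489, -0.037, 0.082]
tool_rot: [0.996, 0.084, -0.0, -0.0]
force: [-0.2, -0.2, 0.6]
opening: 0.0002
```

Request:
send_rows --pt "-1 0 0 1 0 0 0" --pt "-1 0 0 0 0 0 0" --pt "-1 0 0 0 0 0 0"

```text
time_s: 20.45
eef_pos: [0.5489, -0.037, 0.081]
tool_rot: [0.996, 0.084, -0.0, -0.0]
force: [-0.4, -0.2, 0.5]
opening: 0.0004
```

Request:
send_rows --pt "-1 0 0 1 0 0 0" --pt "-1 0 0 0 0 0 0" --pt "-1 0 0 0 0 0 0"

```text
time_s: 20.7
eef_pos: [0.5495, -0.037, 0.0808]
tool_rot: [0.996, 0.084, 0.001, 0.0]
force: [-1.5, 0.5, 11.8]
opening: 0.0005
```

The contact is firm, 11.8 N, with the tip at about 0.102, which is the height of a cap standing on the cell floor. I'll withdraw and check.

Request:
send_rows --pt "-1 0 0 -4 0 0 0" --pt "-1 0 0 -10 0 0 0" --pt "-1 0 0 -25 0 0 0" --pt "-1 0 0 -35 0 0 0" --pt "-1 0 0 -40 0 0 0" --pt "-1 -20 0 -20 0 0 0" --pt "-1 -30 0 0 0 0 0" --pt "-1 0 0 0 0 0 0" --pt "-1 0 0 0 0 0 0"

```text
time_s: 21.45
eef_pos: [0.499, -0.0458, 0.2155]
tool_rot: [0.997, 0.083, 0.001, 0.0]
force: [0.2, -0.4, 0.3]
opening: 0.0002
```

Run:
```python
from h import *
print(bot.get_obs()['force'])
im,d=bot.read_camera('scene'); im=im[...,::-1]
g=np.indices((480,640)); m=d>0
P=deproj('scene',np.c_[g[1][m],g[0][m]],d[m])
a=np.radians(9.6); Q=P-[.5726,-.0343,0]; x=Q@[np.cos(a),np.sin(a),0]; y=Q@[-np.sin(a),np.cos(a),0]
for i,cx in enumerate((-.024,.024)):
  for j,cy in enumerate((-.044,0,.044)):
    s=(abs(x-cx)<.014)&(abs(y-cy)<.014)&(P[:,2]<.17)&(P[:,2]>.05); print(i*3+j,s.sum(),P[s,2].mean().round(4),P[s,2].min().round(4),P[s,2].max().round(4))
u=proj('scene',[.57,-.034,.13])[0].astype(int)
cv2.imwrite('pics/end.png',cv2.resize(im[u[1]-90:u[1]+90,u[0]-100:u[0]+140],(800,600),interpolation=cv2.INTER_CUBIC))
```

```text
[ 0.24428647 -0.3605824   0.34744094]
0 162 0.128 0.1258 0.1302
1 156 0.1278 0.1253 0.1305
2 150 0.1277 0.1257 0.1304
3 176 0.1277 0.1248 0.1305
4 176 0.1276 0.1253 0.1301
5 169 0.1278 0.1245 0.1305
```

View pics/end.png

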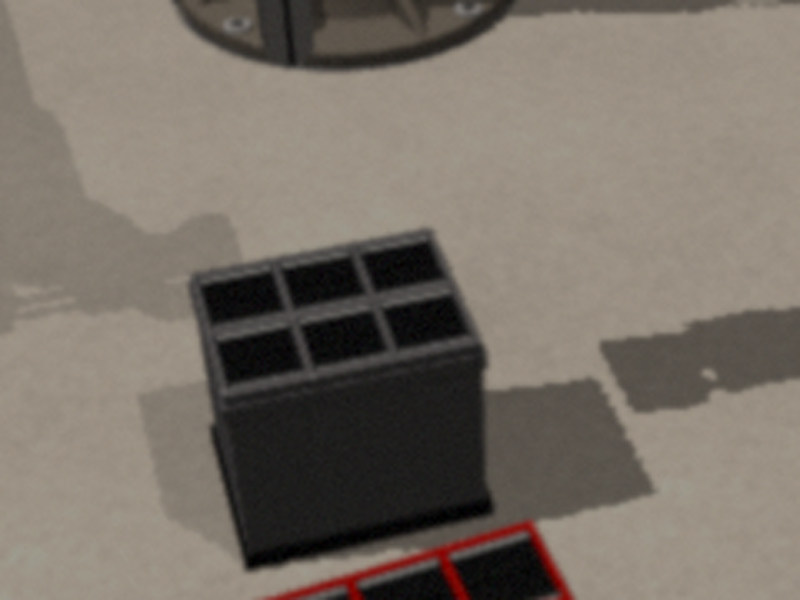

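```bash
python3 -c "
from cell import bot
print(bot.close_job())"
```

```text
the job is handed in; nothing more can be done
None
```

The amber vial is in the free cell of the grey box, the middle cell of the row nearer the robot (cell1 as I read the box axes). I pushed it down until it met the floor, and handed the job in at about 21.5 s of the 67 s allowed. No verdict was reported.

**What I did:** I felt the cell with the closed fingertips, which went 39 mm below the rim with no contact. I then gripped the vial by its cap, set it between the leaves, released it and pushed it home with the closed tips.

**Last checks:**
- **Seating:** firm contact (11.8 N) came with the tips about 27–28 mm below the rim, the height of a cap standing on the floor. That was the highest force in any reading I took over the box.
- **After withdrawing:** all six flaps are shut and level, the vial is off the bench, and the arm is clear with no load on it.

**What went wrong or stayed unverified:**
- **First grasp:** it closed on nothing, because the reported tool height reads about 35 mm lower than the cameras show. I trusted the cameras, since they agreed with the known box and vial heights, and corrected for it.
- **Flap and push forces:** the force reading barely registered the leaves or the sliding vial, so "free" rests on how deep the tips went, not on a force comparison.
- **Other cells and bystanders:** I did not feel any other cell. I did not re-measure the comb, clip or pot at the end, but the tool never went near them.

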